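Seat a filter cell on the centring station

ROBOT

A 7-joint arm with a two-finger parallel gripper is mounted at the origin on the work surface. World frame = base frame: x ahead of the robot, y to its left, z up, the work surface at z = 0. Lengths are in m, angles in rad, forces in N, time in s.
With the tool pointing down it reaches from about 0.4 to 0.85 m from the base axis. Payload 4.5 kg.
Tool frame: the origin (TCP) lies midway between the tips of the shut fingers; the grasp point (between the pads) lies behind it (r.grip_point_offset is the z of the grasp point in the tool frame, in m); z points along the fingers, y is the line along which they close (so a half turn about z gives the same grasp; the last joint's range is limited). The gripper opens to 88 mm and grips with 3 to 60 N. Pads are 18 mm wide; open, the fingers measure 123 mm over their backs; the gripper's body (75 mm by 187 mm) begins 45 mm behind the grasp point.
Start: joints at [-1.079, 0.689, -0.195, 1.565, 0.157, 0.902, -0.215], TCP at [0.276, 0.561, 0.239] pointing down, gripper open.
Joint ranges: [-3.01, 3.01], [-0.46, 2.08], [-1.47, 1.51], [0.13, 2.56], [-1, 4.14], [0.04, 2.09], [-2.66, 2.66]. Speed limits (rad/s): [2.57, 2.57, 3.14, 3.14, 3.14, 3.14, 3.14].

INTERFACE

Orientations are given as a unit quaternion [x, y, z, w].
In Python, from plant import r, optics, workorder gives the robot as it stands.
- The arm moves only by the shell command python3 -m creep 'ROWS' [FORCE]. ROWS is JSON, a list of rows, each an object of numbers: "grip": the gripper command: -1 is shut, 1 is fully open, values between are in proportion; "tx", "ty", "tz": the shift along the tool's x, y, z in cm; "spin": the turn about the tool's z in degrees. In form: [{"grip": .., "tx": .., "ty": .., "tz": .., "spin": ..}, ...]. A call has 1 to 8 rows; each row shifts and turns the commanded pose from where the row before left it, along the tool's axes as they then stand; what a row does not reach is not made up. A row lasts 1/12 s, in which the tool goes at most 41.7 mm and 7.16 degrees, less where a joint would pass 70% of its speed; a pose out of reach is approached as far as the arm can. A call with a gripper value outside its range is refused whole. The fingers move at their own pace and stop on an object; FORCE is the grip in N (left out, the last holds). Time passes only in rows, so rows that do not move let the fingers close. It gives the time, the measured TCP pose, the force, the opening and the grip force at its end, in the units of the state.
- r.get_state(): the state, without advancing time (a new reading comes with each control period).
- optics.snapshot(name): name is "scene" or "side" or "wrist"; returns (picture, depth): 400x640x3 uint8, red, green, blue; 400x640 float32, m along the optical axis (not along the pixel's ray), 0 where there is no reading.
- optics.get_calibration(name): a dict with "fx", "fy", "cx", "cy" (pixels), "extrinsics" (4x4, takes a point from world to camera coordinates). Camera axes: x right, y down, z forward; pixel columns grow to the right and rows downward; lengths in m; the calibration is good to about 2 mm. A picture is of the moment at which its call begins: read the wrist's pose just before it. get_calibration takes no time and is no camera call; for the wrist camera it gives the pose at the moment of the call.
- workorder.finish_job(): hands the job in; it is judged then, once.
The state is a dict: "clock": time; "q": joint angles; "qd": joint speeds; "joint_torque": joint torques, N m; "tool_pos": TCP position; "eef_rot": TCP orientation; "contact_force": force on the tool from outside, world axes, zero at the start; "moment": the same for the moment, N m; "opening": opening from 0.0 (shut) to 1.0 (fully open); "finger_force": force on a finger pad.
Only numpy, scipy, OpenCV 4.12 (cv2) and the standard library are available. Lean on these libraries where they do the work, as an engineer would, in place of code of your own. Each camera call takes 0.05 s, during which the arm holds its last target. There are 200 camera calls.

TASK

Get the filter cell seated for its measurement: slide the black transport lock on the station out to its end stop, away from the cell, then turn the knurled cell on its spigot until its hidden keyways drop over the pins, and push it fully home against its spring, flat on the station. Do not lift the cell off the station and leave the other things on the bench where they are; the job finishes while you are still gripping the cell and holding it pushed home.

Things in the scene. Friction and masses are not known exactly. Their poses are not given: they have to be found in the camera images.
- station: Grey instrument base fixed to the bench: a block 116 x 116 mm (blue foot 124 x 124 x 8 mm), flat top 45 mm above the bench, with a rail arm 76 mm wide, equally high, reaching 160 mm from the centre along its +y; a stop bar 12 mm high at the arm's end. Origin: under the block's centre, on the bench; z up, x and y along the sides.
- seat (a point): Centre of the station's flat top, 45 mm above the bench, where the cell's underside must end; axes as the station's. A spigot (32 mm diameter, 28 mm high), hidden inside the cell, stands here with three pins a third of a turn apart. Which way the pins point is hidden, differs every time and has nothing to do with the station's yaw.
- cell: Loose round filter cell: a knurled aluminium collar, 58 mm diameter, 52 mm high, glass in its top, 0.2 to 0.4 kg, over the spigot with 1.5 mm play. Origin: centre of its underside. It starts standing on the pins, underside 10 mm above the seat, and turns freely either way. Grip its upper 18 mm, anywhere round it.
- cell_top (a point): Centre of the cell's top face, 52 mm above its underside. Inside are three keyways a third of a turn apart, with 0.09 rad play each way over the pins: engagement is 0.4 to 1.7 rad from the start, whichever way it is turned. Engaged, it sinks 5 mm freely, then meets a sprung plunger; the last 5 mm take 1 to 7 N of push to a hard stop on the seat. It springs back if let go, and no longer turns.
- lock (a joint): Transport lock slide, m: 0 locked (its flat steel fork, 56 mm wide, lies under the cell's rim and lets the cell sink no more than 2 mm), 0.040 out at the end stop. Starts at 0 to 0.005, moves along the station's +y, away from the cell, with about 1.5 N friction; stays where it is left.
- lock_grip (a point): Centre of the top face of the lock's black grip block, 79 mm above the bench; the block is 24 mm along the station's x, 14 mm along its y, 26 mm high, on the fork's flat plate (8 mm above the station's top). It starts 80 to 85 mm from the cell's axis and ends 120 mm from it. Axes as the station's.
- spare_lens: Bystander: spare lens in a black barrel, 42 mm diameter, 22 mm high; origin under its centre.
- cleaner: Bystander: amber bottle, 44 mm diameter, 110 mm high; origin under its centre.
- gauge: Bystander: steel ring gauge, 60 mm diameter, 16 mm high, lying flat; origin under its centre.
- driver: Bystander: screwdriver 150 mm long lying on the bench; origin under its middle.
Things that resemble listed ones, but are neither listed nor needed, are in the scene too. Of the things like the cell, leave any that is purple; of the rest the larger one is meant.

How it is judged:
On the way, in this order (a step that is already met when the one before it is completed fails the run):
1. the transport lock is at its end stop (within 4 mm) while the cell still stands up on the pins (value of joint lock above 0.036 m and z of cell in the frame of seat above 0.0075 m), for 0.1 s.
2. the cell's keyways have dropped over the pins: its underside is less than 6.5 mm above the seat, centred on the spigot (z of cell in the frame of seat below 0.0065 m and horizontal distance between cell and seat below 0.004 m and value of joint lock above 0.034 m), for 0.1 s.
At the end, for the whole second after the job is handed in: The fingers are still on the cell (more than 3 N) and hold it pushed home and still: underside within 2 mm of the seat, centred within 4 mm, tilted less than 0.08 rad; the transport lock is within 6 mm of its end stop (z of cell in the frame of seat between -0.003 and 0.002 m and horizontal distance between cell and seat below 0.004 m and angle between cell's own z axis and vertical below 0.08 rad and contact force between the fingers and cell above 3 N and linear speed of cell below 0.02 m/s and value of joint lock above 0.034 m); the arm keeps its last pose, push and grip.
It fails at once if the cell is lifted off the station (its underside more than 22 mm above the seat) (z of cell in the frame of seat above 0.022 m).
It fails at once if another thing on the bench is moved by more than 30 mm (distance of any of spare_lens, cleaner, gauge, driver from where it was at the start of the episode above 0.03 m).
It also fails if it takes over 64 s, if anything falls off the work surface, if the arm or the gripper's body presses on something with over 40 N, if the wrist force passes 120 N, or if a joint passes its speed limit or range.

## Working session

There is one attempt and no reset: what is moved stays moved. The work goes in short steps, Python scripts to look and compute and a shell command to move; the robot and the scene stay as the last step left them, time stands still between calls to the robot, and variables do not carry over. Pictures are saved under pics/ and viewed, at most 10 in all, crops included, and the job is handed in when it is done.

```bash
ls; mkdir -p pics; python3 - <<'E'
from plant import r, optics
import cv2, numpy as np
print(r.get_state(), r.grip_point_offset)
for n in ("scene","side"):
    p,d=optics.snapshot(n); cv2.imwrite(f"pics/{n}0.png",p[:,:,::-1]); np.savez(f"{n}0.npz",p=p,d=d,**{k:np.array(v) for k,v in optics.get_calibration(n).items() if k in("fx","fy","cx","cy","extrinsics")})
E
```

```text
pics
{'clock': 0.0, 'q': array([-1.07919955,  0.6899393 , -0.19451497,  1.56633102,  0.1572966 ,
        0.90249144, -0.21510538]), 'qd': array([ 0.00069646,  0.00034442, -0.00045008,  0.00044106,  0.000478  ,
        0.00058646,  0.00064899]), 'joint_torque': array([-7.13641512e-04, -5.27562976e+01, -1.26722250e+00, -1.53432977e+01,
       -5.26832405e-02,  6.54719493e-03,  1.62310712e-04]), 'tool_pos': array([0.27600165, 0.56006486, 0.2379414 ]), 'eef_rot': array([ 2.26867650e-01,  9.73925192e-01, -8.78230028e-04, -1.38294859e-04]), 'contact_force': array([-0.27850747, -1.10357561,  0.63488795]), 'moment': array([ 0.00842598, -0.02745231,  0.00383017]), 'finger_force': 0.0, 'opening': 1.0015228068563673} -0.0187
```

View pics/scene0.png

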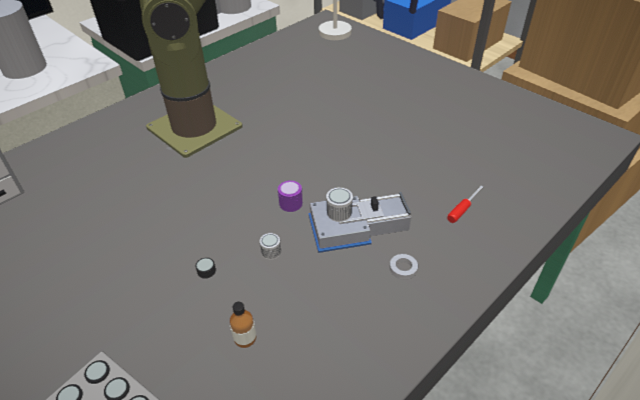

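View pics/side0.png

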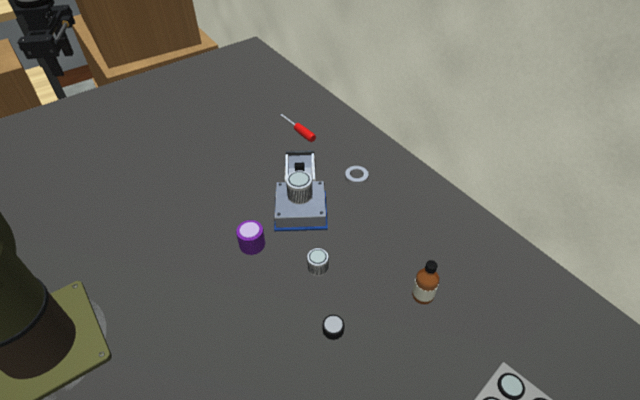

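The scene view shows the station with the large cell at (340,203) and the black lock grip at (375,203). In the side view they are at (299,180) and (299,166). The purple cell and the small grey one are decoys. I'll zoom in on both.

```bash
cat > h.py <<'E'
import numpy as np, cv2
def load(n): return np.load(n+".npz")
def ray(c,u,v,z):
    E=c["extrinsics"]; R,t=E[:3,:3],E[:3,3]; o=-R.T@t
    d=R.T@np.array([(u-c["cx"])/c["fx"],(v-c["cy"])/c["fy"],1]); return o+d*(z-o[2])/d[2]
def proj(c,P):
    p=c["extrinsics"][:3,:3]@P+c["extrinsics"][:3,3]; return c["fx"]*p[0]/p[2]+c["cx"],c["fy"]*p[1]/p[2]+c["cy"]
E
python3 - <<'E'
from h import *
a=load("scene0")["p"][175:255,300:420]; b=load("side0")["p"][145:235,265:340]
A=cv2.resize(a,None,fx=4,fy=4,interpolation=2); B=cv2.resize(b,None,fx=4,fy=4,interpolation=2)
m=np.zeros((360,780,3),np.uint8); m[:320,:480]=A; m[:360,480:780]=B
cv2.imwrite("pics/z.png",m[:,:,::-1])
for n,u,v in(("scene0",340,194),("side0",299,178)): print(n,ray(load(n),u,v,.107))
for n,u,v in(("scene0",375,199),("side0",299,165)): print(n,ray(load(n),u,v,.079))
E
```

```text
scene0 [0.58603473 0.0034429  0.107     ]
side0 [ 0.59037327 -0.00182216  0.107     ]
scene0 [0.63373472 0.06844755 0.079     ]
side0 [0.63086458 0.06072438 0.079     ]
```

View pics/z.png

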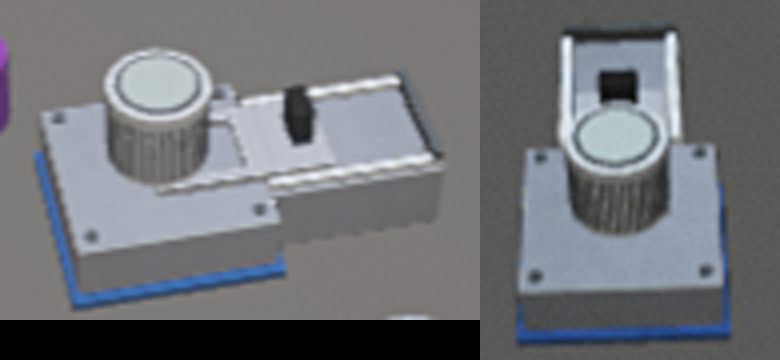

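```bash
python3 -m creep '[{"grip":1,"tx":-3.3,"ty":-2.1,"tz":-0.5},{"grip":1,"tx":-3.3,"ty":-2.1,"tz":-0.5},{"grip":1,"tx":-3.3,"ty":-2.1,"tz":-0.5},{"grip":1,"tx":-3.3,"ty":-2.1,"tz":-0.5},{"grip":1,"tx":-3.3,"ty":-2.1,"tz":-0.5},{"grip":1,"tx":-3.3,"ty":-2.1,"tz":-0.5},{"grip":1,"tx":-3.3,"ty":-2.1,"tz":-0.5},{"grip":1,"tx":-3.3,"ty":-2.1,"tz":-0.5}]'
python3 -m creep '[{"grip":1,"tx":-3.3,"ty":-2.0,"tz":-0.3},{"grip":1,"tx":-3.3,"ty":-2.0,"tz":-0.3},{"grip":1,"tx":-3.3,"ty":-2.0,"tz":-0.3},{"grip":1,"tx":-3.3,"ty":-2.0,"tz":-0.3},{"grip":1,"tx":-3.3,"ty":-2.0,"tz":-0.3},{"grip":1,"tx":-3.3,"ty":-2.0},{"grip":1,"tx":-3.3,"ty":-2.0},{"grip":1,"tx":-3.3,"ty":-2.0}]'
python3 -m creep '[{"grip":1,"spin":7},{"grip":1,"spin":7},{"grip":1,"spin":7},{"grip":1,"spin":7},{"grip":1,"spin":7},{"grip":1,"spin":7},{"grip":1,"spin":7},{"grip":1,"spin":7}]'
python3 -m creep '[{"grip":1,"spin":7},{"grip":1,"spin":7},{"grip":1,"spin":7},{"grip":1,"spin":7},{"grip":1,"spin":7},{"grip":1,"spin":7},{"grip":1,"spin":0},{"grip":1,"spin":0}]'
cat > snap.py <<'E'
import sys
from plant import r, optics
import cv2, numpy as np
from scipy.spatial.transform import Rotation as Ro
s=r.get_state(); M=Ro.from_quat(s["eef_rot"]).as_matrix()
c=optics.get_calibration("wrist"); p,d=optics.snapshot("wrist"); n=sys.argv[1]
cv2.imwrite(f"pics/{n}.png",p[:,:,::-1]); np.savez(n+".npz",p=p,d=d,**{k:np.array(c[k]) for k in("fx","fy","cx","cy","extrinsics")})
print(s["clock"],s["tool_pos"],s["q"].round(2),M.round(3))
E
python3 snap.py w1
```

```text
0.1 [0.2760576  0.56011346 0.23798514] [-1.08  0.69 -0.19  1.57  0.16  0.9  -0.22] [[-0.897  0.442 -0.001]
 [ 0.442  0.897 -0.002]
 [-0.    -0.002 -1.   ]]$[0]: bad value
$[0]: bad value
$[0]: bad value
$[0]: bad value
```

View pics/w1.png

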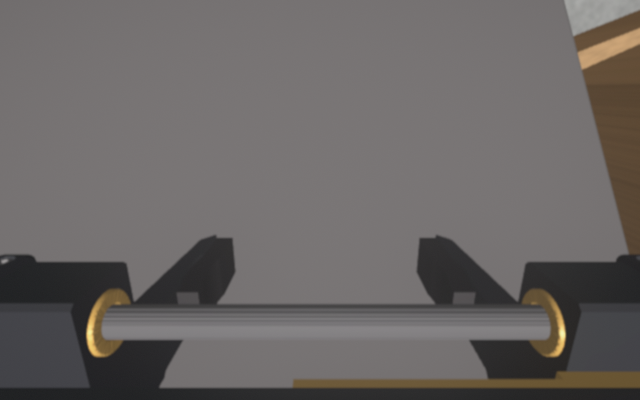

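The wrist view shows only the bench, with the fingers at the bottom. The rows were refused, perhaps because every key is required.

```bash
python3 -m creep '[{"grip":1,"tx":-3.3,"ty":-2.1,"tz":-0.5,"spin":0},{"grip":1,"tx":-3.3,"ty":-2.1,"tz":-0.5,"spin":0},{"grip":1,"tx":-3.3,"ty":-2.1,"tz":-0.5,"spin":0},{"grip":1,"tx":-3.3,"ty":-2.1,"tz":-0.5,"spin":0},{"grip":1,"tx":-3.3,"ty":-2.1,"tz":-0.5,"spin":0},{"grip":1,"tx":-3.3,"ty":-2.1,"tz":-0.5,"spin":0},{"grip":1,"tx":-3.3,"ty":-2.1,"tz":-0.5,"spin":0},{"grip":1,"tx":-3.3,"ty":-2.1,"tz":-0.5,"spin":0}]'
```

```text
clock: 0.82
tool_pos: [0.4393, 0.2914, 0.2788]
eef_rot: [0.227, 0.974, -0.0, -0.0]
contact_force: [0.1, 1.1, -0.0]
opening: 0.997
finger_force: 0.0
```

```bash
python3 -m creep '[{"grip":1,"tx":-3.3,"ty":-2.0,"tz":-0.3,"spin":0},{"grip":1,"tx":-3.3,"ty":-2.0,"tz":-0.3,"spin":0},{"grip":1,"tx":-3.3,"ty":-2.0,"tz":-0.3,"spin":0},{"grip":1,"tx":-3.3,"ty":-2.0,"tz":-0.3,"spin":0},{"grip":1,"tx":-3.3,"ty":-2.0,"tz":-0.3,"spin":0},{"grip":1,"tx":-3.3,"ty":-2.0,"tz":-0.3,"spin":0},{"grip":1,"tx":-3.3,"ty":-2.0,"tz":-0.3,"spin":0},{"grip":1,"tx":-3.3,"ty":-2.0,"tz":-0.3,"spin":0}]'
python3 -m creep '[{"grip":1,"tx":0,"ty":0,"tz":0,"spin":7},{"grip":1,"tx":0,"ty":0,"tz":0,"spin":7},{"grip":1,"tx":0,"ty":0,"tz":0,"spin":7},{"grip":1,"tx":0,"ty":0,"tz":0,"spin":7},{"grip":1,"tx":0,"ty":0,"tz":0,"spin":7},{"grip":1,"tx":0,"ty":0,"tz":0,"spin":7},{"grip":1,"tx":0,"ty":0,"tz":0,"spin":7},{"grip":1,"tx":0,"ty":0,"tz":0,"spin":7}]'
python3 -m creep '[{"grip":1,"tx":0,"ty":0,"tz":0,"spin":7},{"grip":1,"tx":0,"ty":0,"tz":0,"spin":7},{"grip":1,"tx":0,"ty":0,"tz":0,"spin":7},{"grip":1,"tx":0,"ty":0,"tz":0,"spin":7},{"grip":1,"tx":0,"ty":0,"tz":0,"spin":7},{"grip":1,"tx":0,"ty":0,"tz":0,"spin":7},{"grip":1,"tx":0,"ty":0,"tz":0,"spin":0},{"grip":1,"tx":0,"ty":0,"tz":0,"spin":0}]'
python3 snap.py w2
```

```text
clock: 1.48
tool_pos: [0.6054, 0.0312, 0.3027]
eef_rot: [0.227, 0.974, -0.0, -0.0]
contact_force: [0.4, 1.0, -0.2]
opening: 1.002
finger_force: 0.0
clock: 2.15
tool_pos: [0.6046, 0.0331, 0.3024]
eef_rot: [0.66, 0.751, -0.0, -0.0]
contact_force: [-0.2, -0.5, -0.5]
opening: 1.003
finger_force: 0.0
clock: 2.82
tool_pos: [0.6047, 0.0333, 0.3024]
eef_rot: [0.883, 0.469, -0.0, -0.0]
contact_force: [-0.8, -1.0, 0.6]
opening: 1.004
finger_force: 0.0
2.8167 [0.60466785 0.03327276 0.30241139] [-0.27  0.6   0.25  1.56 -0.17  1.   -0.57] [[ 0.56   0.829 -0.001]
 [ 0.829 -0.56  -0.   ]
 [-0.001 -0.    -1.   ]]
```

View pics/w2.png

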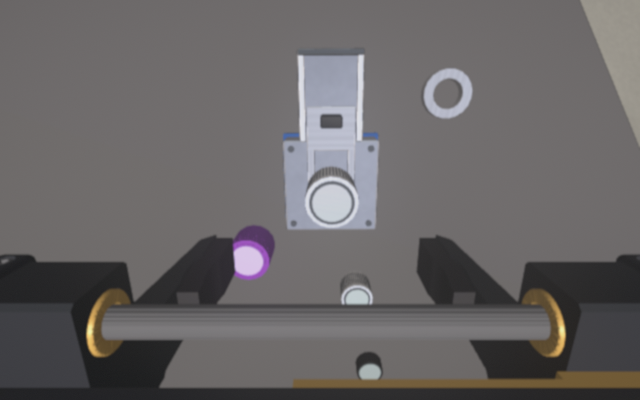

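The wrist view shows the station upright and aligned. The cell top is at (332,202), the lock grip at (331,121), and the block top runs from (285,140) to (378,229). Now I'll measure these by mask.

```bash
python3 - <<'E'
from h import *
c=load("w2"); p=c["p"]; hsv=cv2.cvtColor(p,cv2.COLOR_RGB2HSV)
print("cam",ray(c,0,0,0)*0+(-c["extrinsics"][:3,:3].T@c["extrinsics"][:3,3]), c["extrinsics"][2,:3])
g=p.max(2)
roi=(g[105:140,312:352]<70).astype(np.uint8); n,l,st,ce=cv2.connectedComponentsWithStats(roi)
k=1+st[1:,4].argmax(); x,y,w,h=st[k,:4]; x+=312;y+=105; print("grip box",x,y,w,h,ce[k]+[312,105])
for (u,v) in((x,y),(x+w,y),(x,y+h),(x+w,y+h)): print(ray(c,u-.5,v-.5,.079).round(4), c["d"][y+2,x+w//2])
br=((hsv[160:240,295:370,2]>205)).astype(np.uint8)
cs,_=cv2.findContours(br,cv2.RETR_EXTERNAL,cv2.CHAIN_APPROX_NONE); q=max(cs,key=cv2.contourArea)
e=cv2.fitEllipse(q); print("ellipse",e); u,v=e[0][0]+295,e[0][1]+160
cell=ray(c,u,v,.107); print("cell",u,v,cell, "diam",np.linalg.norm(ray(c,u+e[1][0]/2,v,.107)-ray(c,u-e[1][0]/2,v,.107)))
z=c["d"][int(v),int(u)]; print("depth",z,(c["extrinsics"]@np.r_[cell,1])[2])
K=[ray(c,*t,.045) for t in((285,140),(378,140),(376,229),(287,229))]
for a in range(4): d=K[(a+1)%4]-K[a]; print(np.linalg.norm(d),np.degrees(np.arctan2(d[1],d[0])))
print("block centre",np.mean(K,0))
E
```

```text
cam [0.64709966 0.09575678 0.44784089] [-0.16318351 -0.24115488 -0.95666894]Traceback (most recent call last):
  File "<stdin>", line 6, in <module>
ValueError: attempt to get argmax of an empty sequence
```

```bash
cat > m.py <<'E'
from h import *
import sys
c=load("w2"); p=c["p"]; hsv=cv2.cvtColor(p,cv2.COLOR_RGB2HSV)
g=p.max(2).astype(np.uint8); R=np.ascontiguousarray(g[108:138,314:349])
print("min/max",R.min(),R.max())
_,roi=cv2.threshold(R,(int(R.min())+int(np.median(R)))/2,1,cv2.THRESH_BINARY_INV); n,l,st,ce=cv2.connectedComponentsWithStats(roi)
k=1+st[1:,4].argmax(); x,y,w,h=st[k,:4]; x+=314;y+=108; print("grip box",x,y,w,h,ce[k]+[314,108])
for (u,v) in((x,y),(x+w,y),(x,y+h),(x+w,y+h)): print(ray(c,u-.5,v-.5,.079).round(4))
br=((hsv[160:240,295:370,2]>190)).astype(np.uint8)
cs,_=cv2.findContours(br,cv2.RETR_EXTERNAL,cv2.CHAIN_APPROX_NONE); q=max(cs,key=cv2.contourArea)
e=cv2.fitEllipse(q); print("ellipse",e); u,v=e[0][0]+295,e[0][1]+160
cell=ray(c,u,v,.107); print("cell",u,v,cell, "diam",np.linalg.norm(ray(c,u+e[1][0]/2,v,.107)-ray(c,u-e[1][0]/2,v,.107)))
print("depth",c["d"][int(v),int(u)],(c["extrinsics"]@np.r_[cell,1])[2])
K=[ray(c,*t,.045) for t in((285,140),(378,140),(376,229),(287,229))]
for a in range(4): d=K[(a+1)%4]-K[a]; print(np.linalg.norm(d),np.degrees(np.arctan2(d[1],d[0])))
print("block centre",np.mean(K,0))
E
python3 m.py; python3 - <<'E'
from h import *
for n,u,v in(("scene0",339.4,195.9),("side0",299.1,179.2)): print(n,ray(load(n),u,v,.107))
E
```

```text
min/max 78 210
grip box 320 114 23 14 [330.78476821 120.6192053 ]
[0.6285 0.08   0.079 ]
[0.6488 0.0663 0.079 ]
[0.6202 0.0678 0.079 ]
[0.6408 0.054  0.079 ]
ellipse ((36.58821487426758, 42.286441802978516), (50.392860412597656, 53.557037353515625), 87.40691375732422)
cell 331.5882148742676 202.28644180297852 [ 0.58860601 -0.00217939  0.107     ] diam 0.05367443999042892
depth 0.35848776 0.35923488202957493
0.11079537373497897 -33.998645631525115
0.1145601653978218 -122.69909898982856
0.1148305435468868 146.0085414574856
0.11455411695458186 55.28259544454268
block centre [ 0.58949285 -0.00250916  0.045     ]
scene0 [ 0.58931791 -0.00193914  0.107     ]
side0 [ 0.58839421 -0.0051765   0.107     ]
```

```bash
python3 -m creep '[{"grip":0.1,"tx":1.5,"ty":0.2,"tz":2.7,"spin":0},{"grip":0.1,"tx":1.5,"ty":0.2,"tz":2.7,"spin":0},{"grip":0.1,"tx":1.5,"ty":0.2,"tz":2.7,"spin":0},{"grip":0.1,"tx":0,"ty":0,"tz":3,"spin":0},{"grip":0.1,"tx":0,"ty":0,"tz":3,"spin":0},{"grip":0.1,"tx":0,"ty":0,"tz":3,"spin":0},{"grip":0.1,"tx":0,"ty":0,"tz":0,"spin":0},{"grip":0.1,"tx":0,"ty":0,"tz":0,"spin":0}]'
python3 snap.py w3
```

```text
clock: 3.53
tool_pos: [0.6342, 0.0668, 0.1307]
eef_rot: [0.884, 0.468, -0.001, -0.001]
contact_force: [1.0, -0.3, 0.4]
opening: 0.549
finger_force: 0.0
3.5333 [0.63419339 0.06680207 0.13071912] [-0.28  0.85  0.19  1.62 -0.23  0.69 -0.57] [[ 0.561  0.828 -0.003]
 [ 0.828 -0.561  0.   ]
 [-0.002 -0.003 -1.   ]]
```

View pics/w3.png

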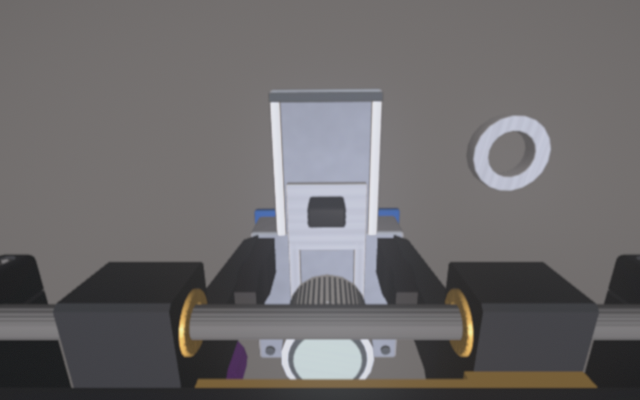

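The grip block at (326,211) is centred between the fingers, so I can descend and grip it.

```bash
python3 -m creep '[{"grip":0.1,"tx":0,"ty":0,"tz":2.3,"spin":0},{"grip":0.1,"tx":0,"ty":0,"tz":2.3,"spin":0},{"grip":0.1,"tx":0,"ty":0,"tz":2.2,"spin":0},{"grip":0.1,"tx":0,"ty":0,"tz":0,"spin":0},{"grip":-1,"tx":0,"ty":0,"tz":0,"spin":0},{"grip":-1,"tx":0,"ty":0,"tz":0,"spin":0},{"grip":-1,"tx":0,"ty":0,"tz":0,"spin":0},{"grip":-1,"tx":0,"ty":0,"tz":0,"spin":0}]' 15
python3 -m creep '[{"grip":-1,"tx":0,"ty":0,"tz":0,"spin":0},{"grip":-1,"tx":0,"ty":0,"tz":0,"spin":0},{"grip":-1,"tx":0.5,"ty":0,"tz":0,"spin":0}]'
```

```text
clock: 4.25
tool_pos: [0.6353, 0.068, 0.0656]
eef_rot: [0.884, 0.468, 0.001, -0.001]
contact_force: [-4.7, 3.9, 5.0]
opening: 0.272
finger_force: 3.2
clock: 4.5
tool_pos: [0.6371, 0.0708, 0.0655]
eef_rot: [0.884, 0.468, -0.0, -0.0]
contact_force: [-4.0, 2.1, 8.7]
opening: 0.272
finger_force: 15.0
```

```bash
python3 -m creep '[{"grip":-1,"tx":0.6,"ty":0,"tz":0,"spin":0},{"grip":-1,"tx":0.6,"ty":0,"tz":0,"spin":0},{"grip":-1,"tx":0.6,"ty":0,"tz":0,"spin":0},{"grip":-1,"tx":0.6,"ty":0,"tz":0,"spin":0},{"grip":-1,"tx":0.3,"ty":0,"tz":0,"spin":0},{"grip":-1,"tx":0,"ty":0,"tz":0,"spin":0}]'
python3 -m creep '[{"grip":-1,"tx":0.3,"ty":0,"tz":0,"spin":0},{"grip":-1,"tx":0.3,"ty":0,"tz":0,"spin":0},{"grip":-1,"tx":0,"ty":0,"tz":0,"spin":0}]'
```

```text
clock: 5.0
tool_pos: [0.6535, 0.0954, 0.0656]
eef_rot: [0.883, 0.468, 0.001, -0.001]
contact_force: [-3.0, 2.8, 7.8]
opening: 0.269
finger_force: 15.0
clock: 5.25
tool_pos: [0.6562, 0.0995, 0.0655]
eef_rot: [0.884, 0.468, 0.0, -0.001]
contact_force: [-3.8, 1.1, 7.9]
opening: 0.27
finger_force: 15.0
```

```bash
for i in 1; do python3 -m creep '[{"grip":-1,"tx":0.3,"ty":0,"tz":0,"spin":0},{"grip":-1,"tx":0,"ty":0,"tz":0,"spin":0}]'; done
python3 -m creep '[{"grip":-1,"tx":0.3,"ty":0,"tz":0,"spin":0},{"grip":-1,"tx":0,"ty":0,"tz":0,"spin":0}]'
```

```text
clock: 5.42
tool_pos: [0.6562, 0.0995, 0.0654]
eef_rot: [0.884, 0.468, -0.002, -0.0]
contact_force: [-7.7, -3.0, 11.5]
opening: 0.269
finger_force: 15.0
clock: 5.58
tool_pos: [0.6563, 0.0997, 0.0653]
eef_rot: [0.884, 0.467, -0.005, 0.0]
contact_force: [-10.2, -5.6, 12.8]
opening: 0.274
finger_force: 15.0
```

```bash
python3 -m creep '[{"grip":-1,"tx":-0.4,"ty":0,"tz":0,"spin":0},{"grip":0.1,"tx":0,"ty":0,"tz":0,"spin":0},{"grip":0.1,"tx":0,"ty":0,"tz":0,"spin":0},{"grip":0.1,"tx":0,"ty":0,"tz":0,"spin":0},{"grip":0.1,"tx":0,"ty":0,"tz":-2,"spin":0},{"grip":0.1,"tx":0,"ty":0,"tz":-3,"spin":0},{"grip":0.5,"tx":0,"ty":0,"tz":-3,"spin":0},{"grip":1,"tx":0,"ty":0,"tz":-3,"spin":0}]'
python3 -m creep '[{"grip":1,"tx":0,"ty":0,"tz":-3,"spin":0},{"grip":1,"tx":0,"ty":0,"tz":-3,"spin":0},{"grip":1,"tx":0,"ty":0,"tz":-3,"spin":0},{"grip":1,"tx":0,"ty":0,"tz":-3,"spin":0},{"grip":1,"tx":-3,"ty":0,"tz":0,"spin":0},{"grip":1,"tx":-3,"ty":0,"tz":0,"spin":0},{"grip":1,"tx":0,"ty":0,"tz":0,"spin":0},{"grip":1,"tx":0,"ty":0,"tz":0,"spin":0}]'
python3 snap.py w4
```

```text
clock: 6.25
tool_pos: [0.6578, 0.1, 0.1747]
eef_rot: [0.884, 0.468, -0.0, 0.0]
contact_force: [0.7, -0.1, -0.3]
opening: 0.679
finger_force: 0.0
clock: 6.92
tool_pos: [0.6236, 0.0483, 0.2943]
eef_rot: [0.885, 0.466, 0.0, 0.0]
contact_force: [0.4, 0.5, -0.3]
opening: 0.999
finger_force: 0.0
6.9167 [0.62356639 0.04826656 0.29432808] [-0.29  0.64  0.26  1.51 -0.18  1.01 -0.59] [[ 0.565  0.825  0.001]
 [ 0.825 -0.565 -0.001]
 [-0.     0.001 -1.   ]]
```

View pics/w4.png

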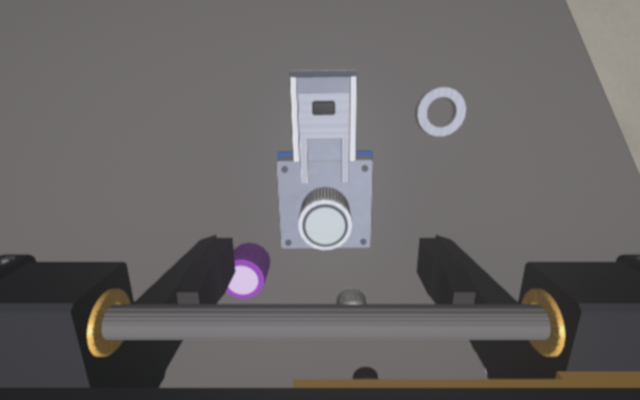

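The fork is withdrawn, with the grip at (323,107) and the cell top at (325,226). I'll re-measure both.

```bash
python3 - <<'E'
from h import *
c=load("w4"); g=np.ascontiguousarray(c["p"].max(2))
R=np.ascontiguousarray(g[95:120,308:340]); roi=(R<(int(R.min())+int(np.median(R)))/2).astype(np.uint8)
n,l,st,ce=cv2.connectedComponentsWithStats(roi); k=1+st[1:,4].argmax(); G=ray(c,*(ce[k]+[308,95]),.079)
br=(g[180:262,285:362]>190).astype(np.uint8); cs,_=cv2.findContours(br,cv2.RETR_EXTERNAL,cv2.CHAIN_APPROX_NONE)
e=cv2.fitEllipse(max(cs,key=cv2.contourArea)); C=ray(c,e[0][0]+285,e[0][1]+180,.107)
print("grip",G,"cell",C,e,"dist",np.linalg.norm((G-C)[:2]))
T=np.array([.6236,.0483]); d=C[:2]-T; print("tx,ty cm",100*d@[.565,.825],100*d@[.825,-.565])
E
```

```text
grip [0.65488136 0.09803087 0.079     ] cell [ 0.58883702 -0.0015018   0.107     ] ((39.76311492919922, 44.704288482666016), (48.90944290161133, 53.92298126220703), 90.07771301269531) dist 0.11945127795574162
tx,ty cm -6.072756973440146 -0.05414467390183486
```

```bash
python3 -m creep '[{"grip":1,"tx":-3,"ty":0,"tz":2,"spin":0},{"grip":1,"tx":-3.1,"ty":0,"tz":2,"spin":0},{"grip":1,"tx":0,"ty":0,"tz":3.5,"spin":0},{"grip":1,"tx":0,"ty":0,"tz":3.5,"spin":0},{"grip":1,"tx":0,"ty":0,"tz":3,"spin":0},{"grip":1,"tx":0,"ty":0,"tz":3,"spin":0},{"grip":1,"tx":0,"ty":0,"tz":0,"spin":0},{"grip":1,"tx":0,"ty":0,"tz":0,"spin":0}]'
python3 -m creep '[{"grip":1,"tx":0,"ty":0,"tz":2.2,"spin":0},{"grip":1,"tx":0,"ty":0,"tz":2.2,"spin":0},{"grip":1,"tx":0,"ty":0,"tz":0,"spin":0},{"grip":1,"tx":0,"ty":0,"tz":0,"spin":0}]'
```

```text
clock: 7.63
tool_pos: [0.5893, 0.0012, 0.1224]
eef_rot: [0.884, 0.468, -0.001, -0.001]
contact_force: [0.4, -0.2, 1.5]
opening: 0.998
finger_force: 0.0
clock: 7.97
tool_pos: [0.5906, 0.0004, 0.0809]
eef_rot: [0.884, 0.468, 0.001, 0.0]
contact_force: [0.3, 0.3, 0.6]
opening: 1.002
finger_force: 0.0
```

```bash
python3 -m creep '[{"grip":1,"tx":-0.3,"ty":0,"tz":0.1,"spin":0},{"grip":1,"tx":0,"ty":0,"tz":0,"spin":0},{"grip":-1,"tx":0,"ty":0,"tz":0,"spin":0},{"grip":-1,"tx":0,"ty":0,"tz":0,"spin":0},{"grip":-1,"tx":0,"ty":0,"tz":0,"spin":0},{"grip":-1,"tx":0,"ty":0,"tz":0,"spin":0},{"grip":-1,"tx":0,"ty":0,"tz":0,"spin":0},{"grip":-1,"tx":0,"ty":0,"tz":0,"spin":0}]' 25
```

```text
clock: 8.63
tool_pos: [0.5881, -0.0025, 0.0788]
eef_rot: [0.884, 0.468, 0.0, 0.0]
contact_force: [-0.5, -0.6, 0.7]
opening: 0.646
finger_force: 25.0
```

```bash
python3 -m creep '[{"grip":-1,"tx":0,"ty":0,"tz":0.2,"spin":4},{"grip":-1,"tx":0,"ty":0,"tz":0.2,"spin":4},{"grip":-1,"tx":0,"ty":0,"tz":0,"spin":4},{"grip":-1,"tx":0,"ty":0,"tz":0,"spin":4}]'
```

```text
clock: 8.97
tool_pos: [0.5905, -0.0026, 0.0774]
eef_rot: [0.941, 0.339, 0.003, 0.001]
contact_force: [0.0, -1.1, 8.5]
opening: 0.647
finger_force: 25.0
```

```bash
python3 -m creep '[{"grip":-1,"tx":0,"ty":0,"tz":0,"spin":4},{"grip":-1,"tx":0,"ty":0,"tz":0,"spin":4},{"grip":-1,"tx":0,"ty":0,"tz":0,"spin":4},{"grip":-1,"tx":0,"ty":0,"tz":0,"spin":4}]'
python3 -c "
from plant import r;print(r.get_state()['moment'],r.get_state()['q'][6])"
```

```text
clock: 9.3
tool_pos: [0.5876, -0.0022, 0.0743]
eef_rot: [0.979, 0.204, -0.0, -0.0]
contact_force: [0.0, 0.5, -3.5]
opening: 0.647
finger_force: 25.0
[ 0.06171761 -0.06287449  0.03503944] -0.7882454283086533
```

```bash
python3 -m creep '[{"grip":-1,"tx":0,"ty":0,"tz":0.2,"spin":0},{"grip":-1,"tx":0,"ty":0,"tz":0.1,"spin":0},{"grip":-1,"tx":0,"ty":0,"tz":0,"spin":0}]'
python3 -m creep '[{"grip":-1,"tx":0,"ty":0,"tz":0.2,"spin":0},{"grip":-1,"tx":0,"ty":0,"tz":0.1,"spin":0},{"grip":-1,"tx":0,"ty":0,"tz":0,"spin":0}]' 40
```

```text
clock: 9.55
tool_pos: [0.5879, -0.0022, 0.0717]
eef_rot: [0.978, 0.207, -0.0, -0.0]
contact_force: [-0.6, 1.0, 2.7]
opening: 0.651
finger_force: 25.0
clock: 9.8
tool_pos: [0.588, -0.0022, 0.069]
eef_rot: [0.978, 0.206, 0.0, -0.0]
contact_force: [-0.8, 2.2, 4.2]
opening: 0.649
finger_force: 40.0
```

```bash
python3 -m creep '[{"grip":-1,"tx":0,"ty":0,"tz":0.2,"spin":0},{"grip":-1,"tx":0,"ty":0,"tz":0.1,"spin":0},{"grip":-1,"tx":0,"ty":0,"tz":0,"spin":0}]'
python3 -m creep '[{"grip":-1,"tx":0,"ty":0,"tz":0.2,"spin":0},{"grip":-1,"tx":0,"ty":0,"tz":0,"spin":0},{"grip":-1,"tx":0,"ty":0,"tz":0,"spin":0}]'
```

```text
clock: 10.05
tool_pos: [0.5878, -0.0022, 0.0685]
eef_rot: [0.979, 0.206, 0.001, -0.001]
contact_force: [-7.5, 3.9, 25.7]
opening: 0.645
finger_force: 40.0
clock: 10.3
tool_pos: [0.5877, -0.0021, 0.0681]
eef_rot: [0.978, 0.206, 0.001, -0.001]
contact_force: [-9.8, 2.5, 39.2]
opening: 0.642
finger_force: 40.0
```

```bash
python3 -m creep '[{"grip":-1,"tx":0,"ty":0,"tz":-0.2,"spin":0},{"grip":-1,"tx":0,"ty":0,"tz":0,"spin":0},{"grip":-1,"tx":0,"ty":0,"tz":0,"spin":0}]'
python3 - <<'E'
from plant import optics
from h import *
for n in("scene","side"):
    p,d=optics.snapshot(n); o=load(n+"0"); np.savez(n+"1.npz",p=p,d=d)
    a,b=((318,175),(420,260)) if n=="scene" else ((262,145),(345,235))
    f=lambda q:cv2.resize(np.ascontiguousarray(q[a[1]:b[1],a[0]:b[0]]),(390,330),interpolation=2)
    cv2.imwrite(f"pics/{n}1.png",np.hstack([f(o["p"]),f(p)])[:,:,::-1])
E
```

```text
clock: 10.55
tool_pos: [0.5879, -0.0022, 0.0682]
eef_rot: [0.978, 0.206, 0.001, -0.001]
contact_force: [-5.6, 2.6, 23.1]
opening: 0.647
finger_force: 40.0
```

View pics/side1.png

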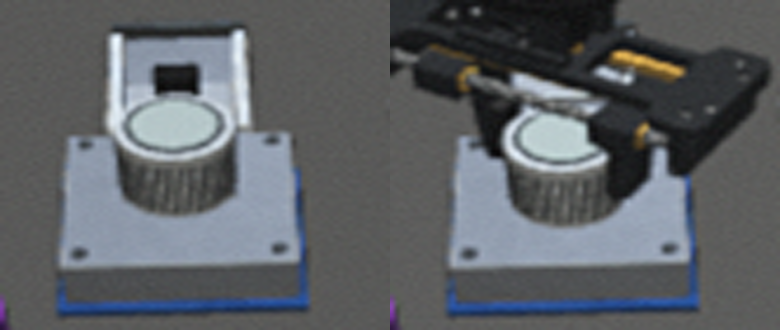

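View pics/scene1.png

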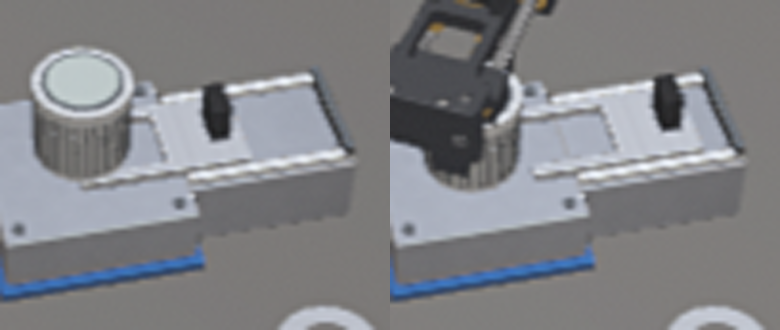

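In both views the cell now stands about 10 mm lower and level (side view: underside moved from row 213 to 225). The lock is out, and the push is steady at 23 N.

```bash
python3 -c "
from plant import workorder; print(workorder.finish_job())"
```

```text
the job is handed in; nothing more can be done
None
```

I slid the lock out to its end stop, turned the cell until it dropped over the pins, and handed the job in at about 10.7 s while gripping the cell and pushing it home with about 23 N; no verdict came back.

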